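Put the eye-examination instruments away

TASK

Tidy the instruments after an eye examination: lay the large lens flat in the wide round dish and the small lens flat in the narrow round dish, stand both drop bottles upright in the deep white tray, and lay the penlight lengthwise in the shallow steel tray. Set the lenses down gently, do not drop them, and leave the contact lens case where it is.

Things in the scene. Friction and masses are not known exactly. Their poses are not given: they have to be found in the camera images.
- lens_large: The larger of two hand-held condensing lenses: a black round rim with a clear glass face on top, a disc 52 mm across; the rim is 28 mm tall, the glass bulges 4 mm above it. 50 to 100 g. Loose, on the table at the start, standing on its underside. Origin: centre of its underside; z up. Set down in the dish, the lower 6 mm lie inside the dish's rim, so hold it by the upper 20 mm of the rim.
- lens_small: The smaller condensing lens: the same black rim with a glass face, 32 mm across; the rim is 28 mm tall, the glass bulges 4 mm above it. 20 to 45 g. Loose, on the table at the start, standing on its underside. Origin: centre of its underside; z up. Hold it by the upper 20 mm of the rim, too.
- bottle_tall: Tall slim white eye-drop bottle: round body 24 mm across and 56 mm tall, a narrow grey nozzle cap 14 mm across above it, 76 mm tall in all. 20 to 45 g. Loose, on the table at the start, standing on its underside. Origin: centre of its underside; z up. Standing in the tray, its lower 16 mm lie below the tray's walls.
- bottle_squat: Short wide white eye-drop bottle: round body 36 mm across and 44 mm tall, a narrow grey nozzle cap 14 mm across above it, 62 mm tall in all. 25 to 60 g. Loose, on the table at the start, standing on its underside. Origin: centre of its underside; z up. Standing in the tray, its lower 16 mm lie below the tray's walls.
- penlight: Penlight lying flat: a bar with a rounded square barrel of bare aluminium, 14 mm wide and 14 mm high, with a black lamp head, 130 mm long in all. 30 to 65 g. Loose, on the table at the start. Origin: midway along its length, at its underside; x points along its length towards the lamp head, z up.
- bottle_tray: Deep white rectangular plastic tray for the drop bottles, fixed to the table. Outside 88 mm (its x) by 150 mm (its y, the long way) and 20 mm high; walls and floor 4 mm thick, so the inside is 80 by 142 mm and its floor is 4 mm above the table. Origin: centre of its underside; z up.
- pen_tray: Shallow bare-steel rectangular tray for the penlight, fixed to the table. Outside 86 mm (its x) by 166 mm (its y, the long way) and 10 mm high; walls and floor 3 mm thick, so the inside is 80 by 160 mm and its floor is 3 mm above the table. Origin: centre of its underside; z up.
- dish_wide: The larger of two round white ceramic dishes, for the large lens, fixed to the table. 88 mm across outside, round recess 72 mm across, 10 mm high, its floor 4 mm above the table. Origin: centre of its underside; z up.
- dish_narrow: The smaller round white ceramic dish, for the small lens, fixed to the table. 66 mm across outside, round recess 50 mm across, 10 mm high, its floor 4 mm above the table. Origin: centre of its underside; z up.
- lens_case: Bystander, to be left alone: a small white contact lens case, two round pots side by side along its x, 58 by 26 mm and 14 mm high, loose on the table. Origin: centre of its underside; z up.
There are look-alikes about, which are no part of the job. Of the things that look like the pen_tray, take the one that is nearest to the robot's base at the start.

How it is judged (in metres and radians):
At the end, for the whole second after the job is handed in: Large lens in wide dish, small lens in narrow dish, flat on the floor within 14 mm of centre; both bottles upright (0.1 rad) on the bottle tray floor inside its walls; penlight flat on the pen tray floor, within 0.4 rad of lengthwise; all released, at rest; lens case moved under 20 mm (horizontal distance between lens_large and dish_wide below 0.014 m and z of lens_large in the frame of dish_wide between 0 and 0.007 m and angle between each of lens_large, lens_small, bottle_tall, bottle_squat's own z axis and vertical below 0.1 rad and horizontal distance between lens_small and dish_narrow below 0.014 m and z of lens_small in the frame of dish_narrow between 0 and 0.007 m and x of bottle_tall in the frame of bottle_tray between -0.03 and 0.03 m and y of bottle_tall in the frame of bottle_tray between -0.061 and 0.061 m and z of bottle_tall in the frame of bottle_tray between 0 and 0.008 m and x of bottle_squat in the frame of bottle_tray between -0.024 and 0.024 m and y of bottle_squat in the frame of bottle_tray between -0.055 and 0.055 m and z of bottle_squat in the frame of bottle_tray between 0 and 0.008 m and x of penlight in the frame of pen_tray between -0.038 and 0.038 m and y of penlight in the frame of pen_tray between -0.021 and 0.021 m and z of penlight in the frame of pen_tray between 0 and 0.008 m and angle between the x axis of penlight and the y axis of pen_tray, either way round below 0.4 rad and angle between penlight's own z axis and vertical below 0.15 rad and linear speed of each of lens_large, lens_small, bottle_tall, bottle_squat, penlight below 0.02 m/s and angular speed of each of lens_large, lens_small, bottle_tall, bottle_squat, penlight below 0.2 rad/s and contact force between each of lens_large, lens_small, bottle_tall, bottle_squat, penlight and the fingers below 0.05 N and distance of lens_case from where it was at the start of the episode below 0.02 m); the robot touches nothing.
It fails at once if the large lens is dropped or thrown (falling free more than 30 mm above the table) (contact force between lens_large and the arm below 0.02 N and contact force between lens_large and the fingers below 0.02 N and height (world z) of lens_large above 0.03 m and linear speed of lens_large above 0.35 m/s).
It fails at once if the small lens is dropped or thrown (falling free more than 30 mm above the table) (contact force between lens_small and the arm below 0.02 N and contact force between lens_small and the fingers below 0.02 N and height (world z) of lens_small above 0.03 m and linear speed of lens_small above 0.35 m/s).
It fails at once if the contact lens case is pushed more than 20 mm from where it stood (distance of lens_case from where it was at the start of the episode above 0.02 m).
It also fails if it takes over 128 s, if anything falls off the work surface, if the arm or the gripper's body presses on something with over 40 N, if the wrist force passes 120 N, or if a joint passes its speed limit or range.

ROBOT

A 7-joint arm with a two-finger parallel gripper is mounted at the origin on the work surface. World frame = base frame: x ahead of the robot, y to its left, z up, the work surface at z = 0. Lengths are in mm, angles in rad, forces in N, time in s.
With the tool pointing down it reaches from about 400 to 850 mm from the base axis. Payload 10.4 kg.
Tool frame: the origin (TCP) lies on the centre line of the jaws, within the pads' length; the fingertips stand 14 mm ahead of it and the grasp point (between the pads) lies 5 mm behind it; x points along the fingers, y is the direction in which the jaws open and shut, and the axes are right-handed (so a half turn about x gives the same grasp; the last joint's range is limited). The gripper opens to 85 mm and grips with 20 to 120 N. Pads are 22 mm wide; open, the fingers measure 114 mm over their backs; the gripper's body (76 mm by 85 mm) begins 54 mm behind the grasp point. The pads swing forward as they close: fully open they stand 13 mm farther back than shut.
Start: joints at [1.284, 0.332, -0.065, 1.46, 0.022, 1.35, -0.088], TCP at [162.99, -603.394, 245.338] pointing down, gripper open.
Joint ranges: [-2.6, 2.6], [-0.5, 2.12], [-1.47, 1.34], [0.16, 2.42], [-1.27, 4.41], [0.06, 2.06], [-2.6, 2.6]. Speed limits (rad/s): [2.22, 2.22, 2.79, 2.79, 3.14, 3.14, 3.14].

INTERFACE

Orientations are given as a unit quaternion [x, y, z, w].
In Python, from rig import bot gives the robot as it stands.
- The arm moves only by the tool servo_tool, never from a script. Its argument "deltas" is a list of rows, each a list of 5 numbers: the shift along the tool's x, y, z in m, then the turn about the tool's x in degrees, then the finger opening in m, from 0 to 0.0854. A call has exactly 8 rows; each row shifts and turns the commanded pose from where the row before left it, along the tool's axes as they then stand; what a row does not reach is not made up. A row lasts 1/12 s, in which the tool goes at most 41.7 mm and 7.16 degrees, less where a joint would pass 70% of its speed; a pose out of reach is approached as far as the arm can. A call with a gripper value outside its range is refused whole. The fingers move at their own pace and stop on an object; the grip force is fixed at half the most. Time passes only in rows, so rows that do not move let the fingers close, or fill a call up. It gives the time, the measured TCP pose, the force and the opening at its end, in the units of the state.
- bot.get_state(): the state, without advancing time (a new reading comes with each control period).
- bot.snapshot(name): name is "side" or "top"; returns (picture, depth): 480x640x3 uint8, red, green, blue; 480x640 float32, mm along the optical axis (not along the pixel's ray), 0 where there is no reading.
- bot.get_calibration(name): a dict with "vfov" (degrees; the focal length in pixels is half the picture's height over the tangent of half this angle, whatever the lens; pixels are square), "cx", "cy" (the principal point, pixels), "extrinsics" (4x4, takes a point from world to camera coordinates). Camera axes: x right, y down, z forward; pixel columns grow to the right and rows downward; lengths in mm; the calibration is good to about 2 mm. A picture is of the moment at which its call begins. get_calibration takes no time and is no camera call.
- bot.job_done(): hands the job in, once; it reports no verdict.
The state is a dict: "time_s": time; "qpos": joint angles; "joint_vel": joint speeds; "tau": joint torques, N m; "position": TCP position; "tcp_rot": TCP orientation; "ft_force": force on the tool from outside, world axes, zero at the start; "torque": the same for the moment, N m; "gripper_width": finger opening in mm.
Only numpy, scipy, OpenCV 4.12 (cv2) and the standard library are available. Lean on these libraries where they do the work, as an engineer would, in place of code of your own. Each camera call takes 0.05 s, during which the arm holds its last target.

## Working session

There is one attempt and no reset: what is moved stays moved. The work goes in short steps, Python scripts to look and compute and a tool call to move; the robot and the scene stay as the last step left them, time stands still between calls to the robot, and variables do not carry over. Pictures are saved under pics/ and viewed, and the job is handed in when it is done.

Besides the shell and the picture viewer there is one more tool, called after "Call:" by a JSON object that holds its "api" and its "payload", one argument or row to a line. servo_tool: Moves the arm, as the interface text tells. Its arguments: {"type":"object","properties":{"deltas":{"type":"array"}},"required":["deltas"]}

```bash
ls; mkdir -p pics
python3 - <<'E'
from rig import bot
import cv2,numpy as np
np.set_printoptions(precision=4,suppress=True)
s=bot.get_state();print(s)
for n in("side","top"):
    p,d=bot.snapshot(n);cv2.imwrite(f"pics/{n}0.png",p[:,:,::-1]);np.save(f"pics/{n}0.npy",d);np.save(f"pics/{n}0c.npy",p);print(bot.get_calibration(n))
E
```

```text
pics
{'time_s': 0.0, 'qpos': array([ 1.2844,  0.3329, -0.0647,  1.461 ,  0.0216,  1.3499, -0.0885]), 'joint_vel': array([-0.0013, -0.0017, -0.0012,  0.0011, -0.0023,  0.0011,  0.0004]), 'tau': array([  0.0007, -62.5449,   0.0498, -39.1603,   0.0163,   0.0099,
         0.    ]), 'position': array([ 162.8661, -603.0335,  244.5101]), 'tcp_rot': array([-0.7009, -0.0935,  0.701 , -0.0925]), 'ft_force': array([ 0.2036,  0.5264, -0.5491]), 'torque': array([ 0.0416,  0.0145, -0.0551]), 'gripper_width': 85.58955064302558}
{'vfov': 49.58790978485053, 'cx': 321.00685879815296, 'cy': 236.25177702344735, 'extrinsics': array([[ -0.7808,  -0.6247,  -0.0062, 438.7678],
       [ -0.3685,   0.4685,  -0.803 , 227.6971],
       [  0.5045,  -0.6247,  -0.596 , 956.8987],
       [  0.    ,   0.    ,   0.    ,   1.    ]])}
{'vfov': 48.945981520745626, 'cx': 309.85415731027047, 'cy': 235.87014659545355, 'extrinsics': array([[   0.1168,   -0.9932,   -0.0026,  -27.8569],
       [  -0.9722,   -0.1138,   -0.2044,  545.7185],
       [   0.2027,    0.0264,   -0.9789, 1226.0299],
       [   0.    ,    0.    ,    0.    ,    1.    ]])}
```

View pics/top0.png

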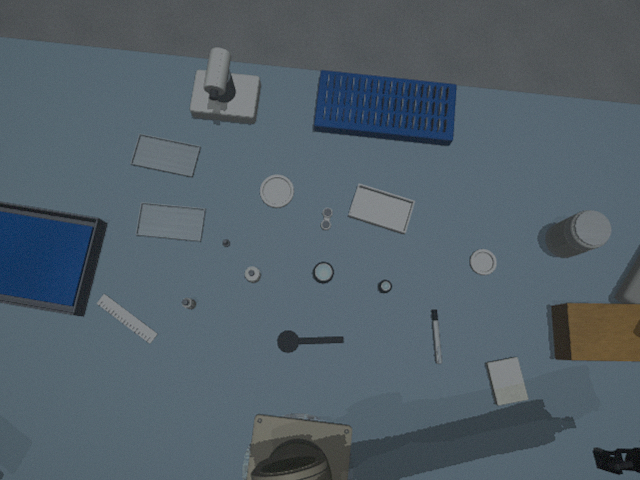

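View pics/side0.png

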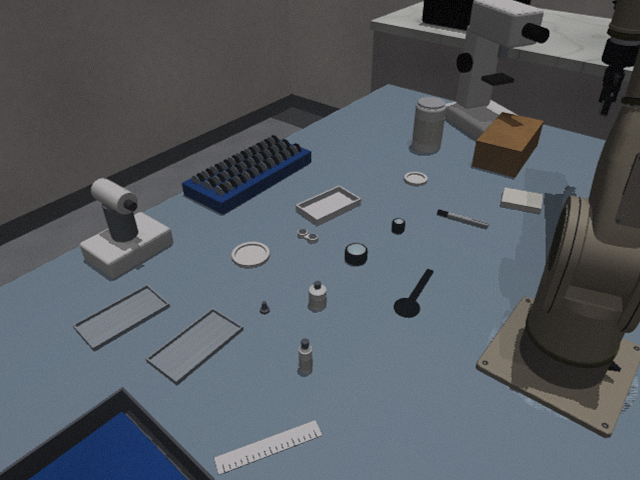

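```bash
cat > h.py <<'E'
import cv2,numpy as np
np.set_printoptions(precision=1,suppress=True)
def K(c): 
    f=240/np.tan(np.radians(c["vfov"]/2)); return f,c["cx"],c["cy"]
def cast(c,uv,z):
    f,cx,cy=K(c);E=c["extrinsics"];R=E[:3,:3];t=E[:3,3]
    uv=np.atleast_2d(np.array(uv,float));r=np.c_[(uv[:,0]-cx)/f,(uv[:,1]-cy)/f,np.ones(len(uv))]@R
    o=-R.T@t; return o+r*((z-o[2])/r[:,2])[:,None]
def proj(c,P):
    f,cx,cy=K(c);E=c["extrinsics"];q=np.atleast_2d(P)@E[:3,:3].T+E[:3,3]
    return np.c_[f*q[:,0]/q[:,2]+cx,f*q[:,1]/q[:,2]+cy]
def cloud(c,d):
    f,cx,cy=K(c);E=c["extrinsics"];v,u=np.mgrid[:480,:640]
    q=np.stack([(u-cx)/f*d,(v-cy)/f*d,d],-1)-E[:3,3]
    return q@E[:3,:3]
E
python3 - <<'E'
from rig import bot
from h import *
c=bot.get_calibration("top");d=np.load("pics/top0.npy")
P=cloud(c,d);
for u,v in[(400,300),(200,350),(350,170),(250,240)]:
    print(P[v-5:v+5,u-5:u+5].reshape(-1,3).mean(0),P[v-5:v+5,u-5:u+5,2].std())
Z=P[...,2]
m=((Z>7)&(d>0)).astype(np.uint8)
n,l,s,ce=cv2.connectedComponentsWithStats(m)
for i in range(1,n):
    if s[i,4]>15: q=P[l==i]; print(s[i],ce[i],np.percentile(q,[2,98],axis=0).ravel())
im=cv2.imread("pics/top0.png");im=cv2.convertScaleAbs(im[130:380,120:540],alpha=1.8)
cv2.imwrite("pics/topc.png",cv2.resize(im,(800,476),interpolation=cv2.INTER_CUBIC))
E
```

```text
[ 422.8 -201.9    0.4] 2.6623460574517925
[245.6 268.3  14.3] 130.4162119757412
[744.5 -44.6   0.3] 2.904220345385264
[529.6 188.4   0.7] 2.9485176720970907
[ 189   47   72   77 3673] [224.  91.] [838.  218.   14.9 950.8 381.1 182.6]
[ 314   70  142   75 8474] [385.1 106.9] [ 839.2 -289.3   15.2  994.7   54.9   62.5]
[130 133  66  32 142] [154.4 143.2] [694.9 368.8   7.1 775.6 524.4  16.3]
[186 145  15  32  77] [194.  160.8] [677.7 352.6   7.1 761.5 373.2  15.6]
[133 162  52  13  85] [158.5 168.5] [678.7 382.    7.1 694.9 514.3  15.3]
[260 174  34  34 288] [275.8 190.3] [622.6  95.6   7.2 705.6 178.   15.6]
[348 183  67  51 483] [382.1 208. ] [ 592.4 -210.8    7.4  700.3  -55.3   25.2]
[   0  201  107  116 9091] [ 47.6 257.1] [300.8 558.7   8.2 535.8 795.   62. ]
[135 202  36  34 129] [147.2 214.4] [507.9 405.3   7.1 594.4 478.2  16.9]
[172 205  33  17  73] [192.4 209.3] [564.1 312.    7.2 596.3 391.9  16.4]
[321 207  11  23 171] [326.1 218.1] [578.5  -9.6   7.4 631.3  13.1  19.4]
[ 545  210   66   48 2208] [578.  233.2] [ 575.7 -630.8   13.6  655.7 -552.1  153.6]
[199 223   4  11  1
[... 741 characters left out ...]
5]
[431 309  11  55 318] [436.  336.2] [ 283.5 -308.     8.   406.6 -280.8   19.1]
[277 331  20  18  99] [284.5 339. ] [272.3  43.9   7.1 312.   85.1  13.4]
[292 337  12  10  38] [297.6 341.4] [282.5  23.2   7.1 301.6  47.5  13. ]
[309 337  15   7  44] [315.6 339.5] [293.9 -22.8   7.1 308.7   9.   12.1]
[323 336  18   7  47] [332. 339.] [300.2 -65.    7.1 315.7 -26.   11.9]
[282 346  13   7  28] [288.5 348.9] [265.   44.    7.2 279.6  69.7  12.9]
[ 484  357   44   48 1431] [506.4 380.5] [ 210.8 -508.8   11.1  309.7 -423.9   23.2]
[ 246  414  106   66 5971] [298.  449.4] [   1.9 -108.4    8.5  113.4  112.5  328.1]
[592 447  48  27 996] [617.1 459.4] [ 135.  -581.2  257.6  177.2 -529.4  366.1]
```

View pics/topc.png

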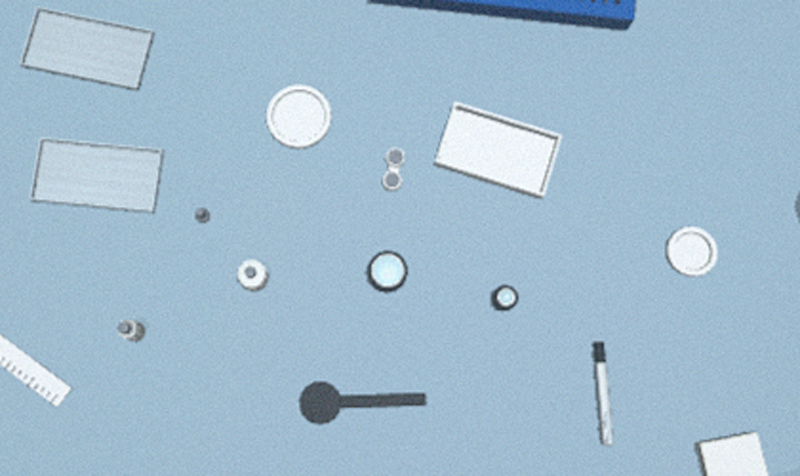

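```bash
cat >> h.py <<'E'
from scipy.spatial.transform import Rotation as Ro
def st():
    from rig import bot
    s=bot.get_state();R=Ro.from_quat(s["tcp_rot"]).as_matrix();return s,R
def plan(x,y,z,jaw=None):
    "tool-axis deltas to world target; jaw: world angle (deg) of tool y, mod 180 nearest"
    s,R=st();d=R.T@(np.array([x,y,z])-s["position"])
    a=np.degrees(np.arctan2(R[1,1],R[0,1]))
    print("pos",s["position"],"jawang",a,"toolz ang",np.degrees(np.arctan2(R[1,2],R[0,2])),"xaxis",np.round(R[:,0],3),"q",np.round(s["qpos"],2),"t",s["time_s"],"w",s["gripper_width"],"F",s["ft_force"])
    print("tool delta mm",d)
    if jaw is not None:
        e=(jaw-a+90)%180-90
        print("world turn",e,"tool turn (about tool x, down)",-e)
E
python3 - <<'E'
from rig import bot
from h import *
t=bot.get_calibration("top");s=bot.get_calibration("side")
im={n:np.load(f"pics/{n}0c.npy").astype(int) for n in("top","side")}
g=cv2.cvtColor(im["top"].astype(np.uint8),cv2.COLOR_RGB2HSV)
print("bg",g[240,290],"lum",g[...,2].max())
def comp(mask,box):
    u0,v0,u1,v1=box;m=np.zeros_like(mask,np.uint8);m[v0:v1,u0:u1]=mask[v0:v1,u0:u1]
    c,_=cv2.findContours(m,cv2.RETR_EXTERNAL,cv2.CHAIN_APPROX_NONE);c=max(c,key=cv2.contourArea);return c[:,0,:],m
white=(g[...,1]<60)&(g[...,2]>110);dark=(g[...,2]<70)
for nm,mk,box,z in[("wide",white,(255,170,300,215),10),("narrow",white,(465,244,502,280),10),("Llarge",dark,(308,255,340,290),28),("Lsmall",dark,(374,276,396,298),28)]:
    c,m=comp(mk,box);w=cast(t,c,z)[:,:2].astype(np.float32);(x,y),r=cv2.minEnclosingCircle(w);e=cv2.fitEllipse(w);print(nm,len(c),(x,y),r,e)
for nm,box,z in[("btray",(340,175,420,240),20),("ptray",(130,198,212,246),10),("pen",(425,300,448,370),14)]:
    if nm=="pen": mk=white|dark
    else: mk=(g[...,1]<70)&(g[...,2]>80)|dark
    c,m=comp(mk,box);w=cast(t,c,z)[:,:2].astype(np.float32);print(nm,cv2.minAreaRect(w),cv2.boundingRect(c))
for nm,box,z in[("squatcap",(246,265,262,283),62),("tallcap",(180,296,197,310),76)]:
    u0,v0,u1,v1=box;print(nm);print(g[v0:v1,u0:u1,2])
plan(345,-294,120,90)
E
```

```text
bg [105  68 116] lum 145
wide 293 (660.9008178710938, 132.68238830566406) 79.31829071044922 ((661.9943237304688, 134.26988220214844), (125.05592346191406, 135.4938507080078), 93.90528106689453)
narrow 216 (542.5174560546875, -416.86236572265625) 50.05631637573242 ((541.3253784179688, -410.5497741699219), (76.30522155761719, 86.82637786865234), 91.78752136230469)
Llarge 106 (464.263671875, -5.179439544677734) 26.463092803955078 ((465.07720947265625, -5.708797931671143), (47.402469635009766, 49.742523193359375), 69.54597473144531)
Lsmall 62 (446.51104736328125, -158.95309448242188) 17.208778381347656 ((448.25494384765625, -158.9678192138672), (27.8654727935791, 32.33254623413086), 37.46744155883789)
btray ((648.5810546875, -130.56251525878906), (167.41600036621094, 204.2413787841797), 6.659320831298828) (340, 175, 80, 65)
ptray ((551.1827392578125, 393.8941955566406), (122.59175109863281, 212.425048828125), 6.680187225341797) (130, 198, 82, 48)
pen ((348.19189453125, -294.60198974609375), (165.75662231445312, 53.73638916015625), 4.153829097747803) (425, 300, 23, 70)
squatcap
[[118 117 
[... 1804 characters left out ...]
52  94 107 116  89  79  71  63  58 100]
 [117 114 121 112 103  94  95  92 109 129 107  73  81  75  69  72 103]
 [116 116 119 115 116 118 119 117 119 105  84  64  66  69  65  84 110]
 [115 118 112 114 116 124 107  96  92  81  87  76  64  58  78 101 115]
 [115 115 117 118 115 120 109  97  78  73  78  69  64  76 102 115 117]
 [117 119 116 114 117 118 114 114 109 103 105  83  99 107 113 117 117]]
pos [ 162.9 -603.1  244.6] jawang -74.88475600895009 toolz ang -164.88475121072375 xaxis [-0.  0. -1.] q [ 1.3  0.3 -0.1  1.5  0.   1.4 -0.1] t 0.1 w 85.20473660692645 F [-0.1  0.4 -0.1]
tool delta mm [ 124.9 -250.7 -256.4]
world turn -15.115243991049908 tool turn (about tool x, down) 15.115243991049908
```

Run:
```python
from rig import bot
from h import *
t=bot.get_calibration("top")
im=np.load("pics/top0c.npy");b=cv2.GaussianBlur(im,(0,0),0.8)
g=cv2.cvtColor(b,cv2.COLOR_RGB2HSV);S=g[...,1].astype(int);V=g[...,2].astype(int)
print("bg S",S[220:260,270:310].min(),S[220:260,270:310].max())
def cont(mask,box):
    u0,v0,u1,v1=box;m=np.zeros(mask.shape,np.uint8);m[v0:v1,u0:u1]=mask[v0:v1,u0:u1]
    c,_=cv2.findContours(m,cv2.RETR_EXTERNAL,cv2.CHAIN_APPROX_NONE);return max(c,key=cv2.contourArea)[:,0,:],m
th=S<46
for nm,mk,box,z in[("wide",th,(255,170,300,215),10),("narrow",th,(465,244,502,280),10),("Llarge",V<75,(308,255,340,290),28),("Lsmall",V<75,(374,276,396,298),28),("squatbody",th,(240,263,264,288),44)]:
    c,m=cont(mk,box);w=cast(t,c,z)[:,:2].astype(np.float32);(x,y),r=cv2.minEnclosingCircle(w);e=cv2.fitEllipse(w);print(nm,len(c),round(x,1),round(y,1),round(r,1),np.round(e[0],1),np.round(e[1],1))
for nm,mk,box,z in[("btray",th,(340,175,420,240),20),("ptray",S<50,(130,198,212,246),10),("pen",(S<44)|(V<70),(425,300,448,370),14),("case",S<50,(316,203,336,234),14)]:
    c,m=cont(mk,box);w=cast(t,c,z)[:,:2].astype(np.float32);r=cv2.minAreaRect(w);print(nm,np.round(r[0],1),np.round(r[1],1),round(r[2],1))
print("squatcap",cast(t,[246+5.2,265+7.6],62),"tallcap",cast(t,[180+4.9,296+6],76))
# side-view check
s=bot.get_calibration("side");
for n,P in dict(Ll=[464.5,-5,32],Ls=[447,-159,32],sq=[438,165,62],tall=[350,305,76],wide=[663,136,10],nar=[540,-398,10],bt=[647,-132,4],pt=[551,393,3],pen=[345,-294,14],case=[605,2,14]).items(): print(n,proj(s,P),proj(t,P))
```

```text
bg S 54 63
wide 97 662.8 136.5 45.6 [663.  136.2] [88.1 89.3]
narrow 76 539.9 -399.1 34.6 [ 539.8 -399.1] [66.2 67.2]
Llarge 58 460.8 -4.5 24.5 [464.4  -5.6] [47.  48.5]
Lsmall 41 447.0 -157.3 15.9 [ 448.5 -159.6] [27.5 33.6]
squatbody 47 438.9 163.5 21.4 [438. 164.] [37.7 41.5]
btray [ 644.4 -134. ] [153.6  95.7] 78.4
ptray [551.2 393.8] [ 89.2 169.4] 1.0
pen [ 343.5 -295.5] [126.3  15.6] 8.9
case [603.5   1.6] [60.6 28.3] 1.2
squatcap [[438.8 164.4  62. ]] tallcap [[350.6 306.7  76. ]]
Ll [[355.9 248.9]] [[322.7 271.9]]
Ls [[398.7 220.9]] [[384.8 286.4]]
sq [[317.7 283.2]] [[250.9 272.9]]
tall [[306.2 340.8]] [[185.6 302.4]]
wide [[250.  253.2]] [[276.6 190.5]]
nar [[414.8 177.7]] [[482.4 261.5]]
bt [[327.1 207.4]] [[379.7 208.9]]
pt [[196.3 344.8]] [[171.2 222. ]]
pen [[461.4 217. ]] [[435.8 335.5]]
case [[306.5 234. ]] [[326.  217.9]]
```

Call:
{"api": "servo_tool", "payload": {
  "deltas": [
    [0.005,-0.026,-0.026,0,0.06],
    [0.005,-0.026,-0.026,0,0.06],
    [0.01,-0.026,-0.026,0,0.06],
    [0.01,-0.026,-0.026,0,0.06],
    [0.015,-0.026,-0.026,0,0.06],
    [0.015,-0.026,-0.026,0,0.06],
    [0.015,-0.026,-0.026,0,0.06],
    [0.015,-0.026,-0.026,0,0.06]
  ]
}}

```text
time_s: 0.77
position: [309.8, -346.6, 154.6]
tcp_rot: [-0.701, -0.093, 0.701, -0.093]
ft_force: [0.3, -0.6, -0.9]
gripper_width: 60.0
```

```bash
python3 -c "
from h import *
plan(344.5,-295,17.5,99)"
```

```text
pos [ 309.8 -346.6  154.6] jawang -74.89575422191585 toolz ang -164.8957568335412 xaxis [-0. -0. -1.] q [ 1.   0.1 -0.3  2.   0.   1.1 -0.6] t 0.7667 w 60.02123003154861 F [ 0.3 -0.6 -0.9]
tool delta mm [137.  -40.8 -46.9]
world turn -6.104245778084135 tool turn (about tool x, down) 6.104245778084135
```

Call:
{"api": "servo_tool", "payload": {
  "deltas": [
    [0.025,-0.01,-0.012,0,0.05],
    [0.025,-0.01,-0.012,0,0.05],
    [0.025,-0.01,-0.012,0,0.05],
    [0.025,-0.0108,-0.011,0,0.05],
    [0,0,0,6,0.05],
    [0.012,0,0,0,0.05],
    [0.012,0,0,0,0.05],
    [0.013,0,0,0,0.05]
  ]
}}

```text
time_s: 1.43
position: [344.3, -296.6, 17.8]
tcp_rot: [0.705, 0.056, -0.705, 0.056]
ft_force: [0.0, 0.5, 0.4]
gripper_width: 49.8
```

```bash
python3 -c "
from h import *
plan(344.5,-295,17.5,99)"
```

```text
pos [ 344.3 -296.6   17.8] jawang -80.87639326502142 toolz ang -170.87639296083722 xaxis [ 0. -0. -1.] q [ 0.9  0.3 -0.3  2.1  0.1  0.8 -0.9] t 1.4333 w 49.78836292615693 F [0.  0.5 0.4]
tool delta mm [ 0.3 -1.5 -0.4]
world turn -0.12360673497857988 tool turn (about tool x, down) 0.12360673497857988
```

Call:
{"api": "servo_tool", "payload": {
  "deltas": [
    [0,-0.0015,0,0,0.0],
    [0,0,0,0,0.0],
    [0,0,0,0,0.0],
    [0,0,0,0,0.0],
    [0,0,0,0,0.0],
    [0,0,0,0,0.0],
    [-0.005,0,0,0,0.0],
    [-0.02,0,0,0,0.0]
  ]
}}

```text
time_s: 2.1
position: [342.6, -294.1, 41.8]
tcp_rot: [-0.704, -0.057, 0.706, -0.055]
ft_force: [0.0, 0.0, -0.2]
gripper_width: 11.6
```

```bash
python3 -c "
from h import *
plan(551,393,100,1)"
```

```text
pos [ 342.6 -294.1   41.8] jawang -80.87872444399495 toolz ang -170.8782385564739 xaxis [-0.  0. -1.] q [ 0.9  0.2 -0.3  2.1  0.1  0.8 -0.9] t 2.1 w 11.625832080287433 F [ 0.   0.  -0.2]
tool delta mm [ -56.9 -645.6 -314.5]
world turn 81.87872444399494 tool turn (about tool x, down) -81.87872444399494
```

Call:
{"api": "servo_tool", "payload": {
  "deltas": [
    [-0.03,-0.01,-0.005,0,0.0],
    [-0.02,-0.03,-0.014,0,0.0],
    [-0.01,-0.036,-0.0175,0,0.0],
    [0,-0.036,-0.0175,0,0.0],
    [0,-0.036,-0.0175,0,0.0],
    [0,-0.036,-0.0175,0,0.0],
    [0,-0.036,-0.0175,0,0.0],
    [0,-0.036,-0.0175,0,0.0]
  ]
}}

```text
time_s: 2.77
position: [426.1, -21.0, 103.9]
tcp_rot: [0.705, 0.056, -0.705, 0.056]
ft_force: [0.9, -0.6, -0.5]
gripper_width: 12.4
```

Call:
{"api": "servo_tool", "payload": {
  "deltas": [
    [0,-0.036,-0.0175,0,0.0],
    [0,-0.036,-0.0175,0,0.0],
    [0,-0.036,-0.0175,0,0.0],
    [0,-0.036,-0.0175,0,0.0],
    [0,-0.036,-0.0175,0,0.0],
    [0,-0.036,-0.0175,0,0.0],
    [0,-0.036,-0.0175,0,0.0],
    [0,-0.036,-0.0175,0,0.0]
  ]
}}

```text
time_s: 3.43
position: [519.0, 285.2, 103.4]
tcp_rot: [0.705, 0.056, -0.705, 0.056]
ft_force: [0.8, 0.0, 0.0]
gripper_width: 12.4
```

```bash
python3 -c "
from h import *
plan(551,393,100,1)
from rig import bot
p,d=bot.snapshot('side');cv2.imwrite('pics/s1.png',p[:,:,::-1])"
```

```text
pos [519.  285.2 103.4] jawang -80.93304236289524 toolz ang -170.93303949722835 xaxis [ 0. -0. -1.] q [ 0.   0.5 -0.7  1.7  0.3  1.1 -2.2] t 3.4333 w 12.363929494618931 F [0.8 0.  0. ]
tool delta mm [   3.4 -101.4  -48.6]
world turn 81.93304236289524 tool turn (about tool x, down) -81.93304236289524
```

View pics/s1.png

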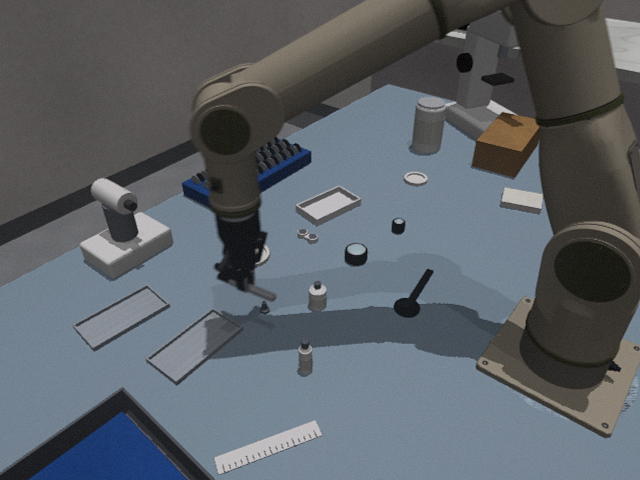

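Call:
{"api": "servo_tool", "payload": {
  "deltas": [
    [0,0,0,-7,0.0],
    [0,0,0,-7,0.0],
    [0,0,0,-7,0.0],
    [0,0,0,-7,0.0],
    [0,0,0,-7,0.0],
    [0,0,0,-7,0.0],
    [0,0,0,-7,0.0],
    [0,0,0,-7,0.0]
  ]
}}

```text
time_s: 4.15
position: [518.6, 283.3, 103.6]
tcp_rot: [-0.595, -0.382, 0.595, -0.382]
ft_force: [0.7, 0.6, -1.0]
gripper_width: 11.9
```

```bash
python3 -c "
from h import *
plan(551,393,60,1)"
```

```text
pos [518.6 283.3 103.6] jawang -24.554423774324523 toolz ang -114.55443183603295 xaxis [ 0. -0. -1.] q [ 0.1  0.6 -0.9  1.7  0.5  1.1 -1.3] t 4.15 w 11.866426429752265 F [ 0.7  0.6 -1. ]
tool delta mm [  43.5  -16.1 -113.2]
world turn 25.55442377432452 tool turn (about tool x, down) -25.55442377432452
```

Call:
{"api": "servo_tool", "payload": {
  "deltas": [
    [0,0,0,-6.4,0.0],
    [0,0,0,-6.4,0.0],
    [0,0,0,-6.4,0.0],
    [0,0,0,-6.4,0.0],
    [0.008,0.0086,-0.0273,0,0.0],
    [0.012,0.0086,-0.0273,0,0.0],
    [0.012,0.0086,-0.0273,0,0.0],
    [0.012,0.0086,-0.0273,0,0.0]
  ]
}}

```text
time_s: 4.82
position: [552.3, 393.8, 58.9]
tcp_rot: [0.497, 0.503, -0.497, 0.503]
ft_force: [-0.3, 0.0, 0.6]
gripper_width: 11.9
```

```bash
python3 -c "
from h import *
plan(551,393,21,1)"
```

```text
pos [552.3 393.8  58.9] jawang 0.6485130512667433 toolz ang -89.35150733812793 xaxis [ 0. -0. -1.] q [-0.1  0.8 -0.9  1.5  0.6  1.2 -1.1] t 4.8167 w 11.910444070634654 F [-0.3  0.   0.6]
tool delta mm [37.9 -1.4  0.7]
world turn 0.35148694873325326 tool turn (about tool x, down) -0.35148694873325326
```

Call:
{"api": "servo_tool", "payload": {
  "deltas": [
    [0.012,0,0,0,0.0],
    [0.012,0,0,0,0.0],
    [0.01,0,0,0,0.0],
    [0.0036,0,0,0,0.0],
    [0,0,0,0,0.0],
    [0,0,0,0,0.03],
    [0,0,0,0,0.03],
    [0,0,0,0,0.03]
  ]
}}

```text
time_s: 5.48
position: [552.1, 392.3, 21.7]
tcp_rot: [0.497, 0.503, -0.497, 0.503]
ft_force: [0.6, -0.4, -0.4]
gripper_width: 30.0
```

```bash
python3 -c "
from h import *
plan(350.6,306.7,90,1)"
```

```text
pos [552.1 392.3  21.7] jawang 0.6480748349076869 toolz ang -89.35194170783993 xaxis [ 0. -0. -1.] q [-0.1  0.8 -0.9  1.5  0.7  1.1 -1.1] t 5.4833 w 29.97130114898655 F [ 0.6 -0.4 -0.4]
tool delta mm [ -68.3 -202.4   83.3]
world turn 0.351925165092311 tool turn (about tool x, down) -0.351925165092311
```

Call:
{"api": "servo_tool", "payload": {
  "deltas": [
    [-0.04,0,0,0,0.03],
    [-0.04,0,0,0,0.04],
    [-0.02,-0.03,0.012,0,0.06],
    [0,-0.037,0.015,0,0.06],
    [0,-0.037,0.015,0,0.06],
    [0,-0.037,0.015,0,0.06],
    [0,-0.037,0.015,0,0.06],
    [0,-0.025,0.011,0,0.06]
  ]
}}

```text
time_s: 6.15
position: [346.6, 306.0, 120.6]
tcp_rot: [0.496, 0.503, -0.498, 0.504]
ft_force: [-0.6, 0.8, 0.1]
gripper_width: 59.9
```

```bash
python3 -c "
from h import *
plan(350.6,306.7,37,-11.6)
from rig import bot
p,d=bot.snapshot('top');cv2.imwrite('pics/t1.png',cv2.resize(p[180:340,110:320,::-1],None,fx=3,fy=3))"
```

```text
pos [346.6 306.  120.6] jawang 0.7448393455073463 toolz ang -89.25506176647505 xaxis [-0. -0. -1.] q [ 0.3  0.3 -1.2  2.   0.3  1.1 -1.1] t 6.15 w 59.945735691345654 F [-0.6  0.8  0.1]
tool delta mm [83.6  4.1 -0.9]
world turn -12.344839345507353 tool turn (about tool x, down) 12.344839345507353
```

View pics/t1.png

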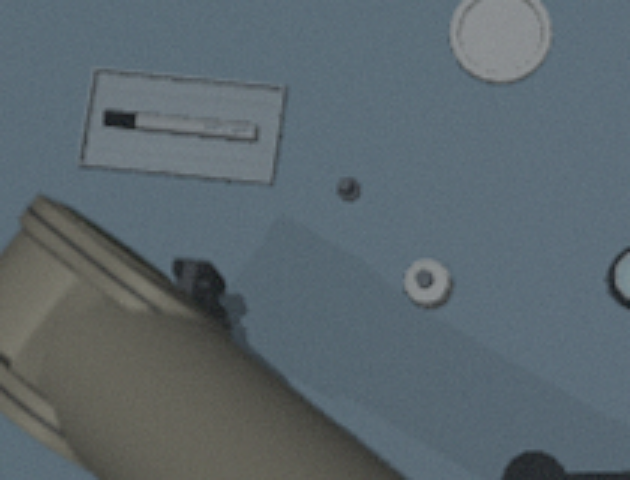

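Call:
{"api": "servo_tool", "payload": {
  "deltas": [
    [0.01,0.004,-0.001,0,0.06],
    [0.01,0,0,0,0.06],
    [0.01,0,0,0,0.06],
    [0.01,0,0,0,0.06],
    [0,0,0,0,0.06],
    [0,0,0,0,0.06],
    [0,0,0,0,0.06],
    [0,0,0,0,0.06]
  ]
}}

```text
time_s: 6.87
position: [353.7, 309.3, 82.0]
tcp_rot: [0.497, 0.503, -0.497, 0.503]
ft_force: [0.1, -0.1, -0.1]
gripper_width: 60.1
```

```bash
python3 -c "
from h import *
plan(350.6,306.7,37,-11.6)
from rig import bot
p,d=bot.snapshot('side');cv2.imwrite('pics/s2.png',cv2.resize(p[200:440,140:440,::-1],None,fx=2.4,fy=2.4))"
```

```text
pos [353.7 309.3  82. ] jawang 0.7339962607078699 toolz ang -89.26599808648233 xaxis [ 0.  0. -1.] q [ 0.2  0.4 -1.1  2.   0.4  1.  -1.1] t 6.8667 w 60.100484603739496 F [ 0.1 -0.1 -0.1]
tool delta mm [45.  -3.1  2.6]
world turn -12.333996260707863 tool turn (about tool x, down) 12.333996260707863
```

View pics/s2.png

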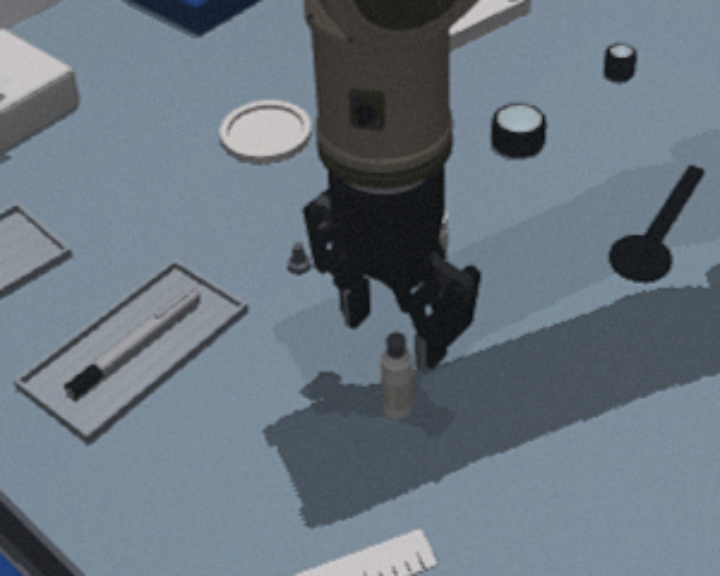

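Call:
{"api": "servo_tool", "payload": {
  "deltas": [
    [0.011,-0.0031,0.0026,0,0.06],
    [0.011,0,0,0,0.06],
    [0.011,0,0,0,0.06],
    [0.011,0,0,0,0.06],
    [0,0,0,0,0],
    [0,0,0,0,0],
    [0,0,0,0,0],
    [0,0,0,0,0]
  ]
}}

```text
time_s: 7.58
position: [350.8, 306.6, 38.1]
tcp_rot: [0.497, 0.503, -0.497, 0.503]
ft_force: [0.7, 0.1, -0.6]
gripper_width: 22.3
```

Call:
{"api": "servo_tool", "payload": {
  "deltas": [
    [0,0,0,0,0],
    [0,0,0,0,0],
    [-0.01,0,0,0,0],
    [-0.02,0,0,0,0],
    [-0.03,0,0,0,0],
    [-0.03,0,0,0,0],
    [0,0,0,6,0],
    [0,0,0,6,0]
  ]
}}

```text
time_s: 8.25
position: [351.5, 306.9, 130.0]
tcp_rot: [0.549, 0.447, -0.547, 0.447]
ft_force: [-1.1, 0.1, -0.7]
gripper_width: 22.5
```

```bash
python3 -c "
from h import *
u=np.array([np.cos(np.radians(78.4)),np.sin(np.radians(78.4))])
print(np.array([646,-133])+36*u,np.array([646,-133])-34*u)
plan(653,-98,130,-11.6)"
```

```text
[653.2 -97.7] [ 639.2 -166.3]
pos [351.5 306.9 130. ] jawang -11.561084836922483 toolz ang -101.56075125262308 xaxis [ 0.  0. -1.] q [ 0.3  0.3 -1.2  2.   0.3  1.1 -1.2] t 8.25 w 22.512759383037125 F [-1.1  0.1 -0.7]
tool delta mm [  0.5 376.5 336.3]
world turn -0.038915163077518855 tool turn (about tool x, down) 0.038915163077518855
```

Call:
{"api": "servo_tool", "payload": {
  "deltas": [
    [0,0.027,0.029,0,0],
    [0,0.027,0.029,0,0],
    [0,0.027,0.029,0,0],
    [0,0.027,0.029,0,0],
    [0,0.027,0.029,0,0],
    [0,0.027,0.029,0,0],
    [0,0.027,0.029,0,0],
    [0,0.027,0.029,0,0]
  ]
}}

```text
time_s: 8.92
position: [517.8, 34.5, 128.7]
tcp_rot: [0.547, 0.448, -0.547, 0.449]
ft_force: [0.5, 1.6, 0.1]
gripper_width: 22.6
```

Call:
{"api": "servo_tool", "payload": {
  "deltas": [
    [0,0.0268,0.029,0,0],
    [0,0.0268,0.029,0,0],
    [0,0.0268,0.029,0,0],
    [0,0.0268,0.029,0,0],
    [0,0.0268,0.029,0,0],
    [0,0.0268,0.029,0,0],
    [0,0,0,0,0],
    [0,0,0,0,0]
  ]
}}

```text
time_s: 9.58
position: [641.0, -168.3, 127.9]
tcp_rot: [0.548, 0.447, -0.547, 0.447]
ft_force: [0.2, 0.5, 0.0]
gripper_width: 22.4
```

```bash
python3 -c "
from h import *
plan(639,-166,43,-11.6)"
```

```text
pos [ 641.  -168.3  127.9] jawang -11.523698169232516 toolz ang -101.52369698072485 xaxis [ 0.  0. -1.] q [ 0.8  0.6 -0.8  1.4  0.5  1.3 -0.3] t 9.5833 w 22.40034827516106 F [0.2 0.5 0. ]
tool delta mm [84.9 -2.4 -1.8]
world turn -0.07630183076747699 tool turn (about tool x, down) 0.07630183076747699
```

Call:
{"api": "servo_tool", "payload": {
  "deltas": [
    [0.02,-0.0024,-0.0018,0,0],
    [0.02,0,0,0,0],
    [0.02,0,0,0,0],
    [0.012,0,0,0,0],
    [0.009,0,0,0,0],
    [0.003,0,0,0,0],
    [0,0,0,0,0],
    [0,0,0,0,0]
  ]
}}

```text
time_s: 10.25
position: [639.2, -163.3, 44.8]
tcp_rot: [0.547, 0.448, -0.546, 0.449]
ft_force: [0.2, -0.2, 0.2]
gripper_width: 22.6
```

```bash
python3 -c "
from h import *
plan(639,-166,42.5,-11.6)
from rig import bot
p,d=bot.snapshot('side');cv2.imwrite('pics/s3.png',cv2.resize(p[140:290,240:440,::-1],None,fx=3.5,fy=3.5))"
```

```text
pos [ 639.2 -163.3   44.8] jawang -11.276784985177354 toolz ang -101.27677587693272 xaxis [ 0. -0. -1.] q [ 0.7  0.7 -0.8  1.5  0.6  1.1 -0.4] t 10.25 w 22.58558071768276 F [ 0.2 -0.2  0.2]
tool delta mm [2.3 0.4 2.7]
world turn -0.3232150148226509 tool turn (about tool x, down) 0.3232150148226509
```

View pics/s3.png

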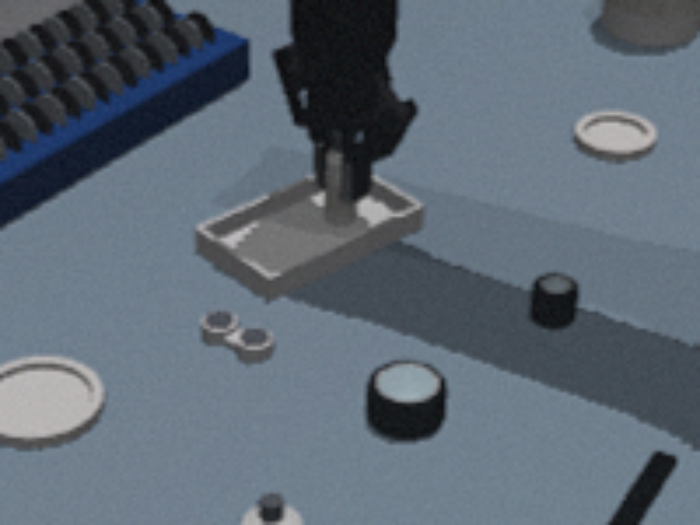

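Tall bottle is in the tray near its right end, upright. Lower 2 mm, release, rise.

Call:
{"api": "servo_tool", "payload": {
  "deltas": [
    [0.0015,0,0.002,0,0],
    [0,0,0,0,0],
    [0,0,0,0,0],
    [0,0,0,0,0.045],
    [0,0,0,0,0.045],
    [0,0,0,0,0.045],
    [0,0,0,0,0.045],
    [-0.02,0,0,0,0.045]
  ]
}}

```text
time_s: 10.97
position: [636.0, -165.3, 58.8]
tcp_rot: [-0.545, -0.45, 0.548, -0.447]
ft_force: [-0.2, -0.3, -1.0]
gripper_width: 45.3
```

Call:
{"api": "servo_tool", "payload": {
  "deltas": [
    [-0.03,0,0,0,0.045],
    [-0.03,0,0,0,0.055],
    [-0.015,0,0,0,0.06],
    [0,0,0,0,0.06],
    [0,0,0,0,0.06],
    [0,0,0,0,0.06],
    [0,-0.02,-0.02,0,0.06],
    [0,-0.02,-0.02,0,0.06]
  ]
}}

```text
time_s: 11.63
position: [605.8, -119.0, 135.1]
tcp_rot: [-0.547, -0.448, 0.548, -0.447]
ft_force: [0.5, 1.1, 0.7]
gripper_width: 60.3
```

```bash
python3 -c "
from h import *
plan(438.6,164.3,100,-11.6)"
```

```text
pos [ 605.8 -119.   135.1] jawang -11.451238893028718 toolz ang -101.45130262195246 xaxis [-0.  0. -1.] q [ 0.8  0.6 -0.9  1.6  0.5  1.2 -0.4] t 11.6333 w 60.29975896830935 F [0.5 1.1 0.7]
tool delta mm [  35.8 -220.  -244.5]
world turn -0.14876110697127842 tool turn (about tool x, down) 0.14876110697127842
```

Call:
{"api": "servo_tool", "payload": {
  "deltas": [
    [0,-0.0275,-0.03,0,0.06],
    [0,-0.0275,-0.03,0,0.06],
    [0,-0.0275,-0.03,0,0.06],
    [0,-0.0275,-0.03,0,0.06],
    [0,-0.0275,-0.03,0,0.06],
    [0.01,-0.0275,-0.03,0,0.06],
    [0.01,-0.0275,-0.03,0,0.06],
    [0.01,-0.0275,-0.03,0,0.06]
  ]
}}

```text
time_s: 12.3
position: [436.6, 160.2, 106.1]
tcp_rot: [-0.547, -0.448, 0.547, -0.448]
ft_force: [-0.1, 0.1, 0.7]
gripper_width: 59.9
```

Call:
{"api": "servo_tool", "payload": {
  "deltas": [
    [0,0,0,0,0.06],
    [0,0,0,0,0.06],
    [0,0,0,0,0.06],
    [0,0,0,0,0.06],
    [0,0,0,0,0.06],
    [0,0,0,0,0.06],
    [0,0,0,0,0.06],
    [0,0,0,0,0.06]
  ]
}}

```text
time_s: 12.97
position: [438.7, 159.1, 107.4]
tcp_rot: [0.547, 0.448, -0.547, 0.448]
ft_force: [0.1, 0.1, 0.7]
gripper_width: 59.7
```

```bash
python3 -c "
from h import *
plan(438.6,164.3,34,-11.6)
from rig import bot
p,d=bot.snapshot('side');cv2.imwrite('pics/s4.png',cv2.resize(p[140:340,220:440,::-1],None,fx=3,fy=3))"
```

```text
pos [438.7 159.1 107.4] jawang -11.33839836762269 toolz ang -101.33839830315607 xaxis [ 0.  0. -1.] q [ 0.6  0.3 -1.1  2.   0.3  1.  -0.9] t 12.9667 w 59.67010511533285 F [0.1 0.1 0.7]
tool delta mm [73.4 -1.1 -5.1]
world turn -0.2616016323773067 tool turn (about tool x, down) 0.2616016323773067
```

View pics/s4.png

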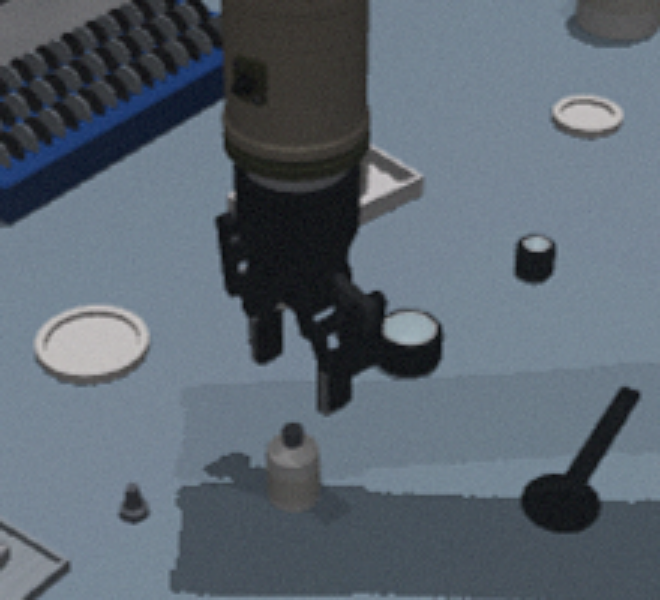

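Call:
{"api": "servo_tool", "payload": {
  "deltas": [
    [0.01,-0.0011,-0.0051,0,0.06],
    [0.02,0,0,0,0.06],
    [0.02,0,0,0,0.06],
    [0.015,0,0,0,0.06],
    [0.008,0,0,0,0.06],
    [0,0,0,0,0.06],
    [0,0,0,0,0],
    [0,0,0,0,0]
  ]
}}

```text
time_s: 13.68
position: [439.0, 165.0, 35.3]
tcp_rot: [0.547, 0.448, -0.546, 0.449]
ft_force: [2.2, -0.2, 1.1]
gripper_width: 36.3
```

Call:
{"api": "servo_tool", "payload": {
  "deltas": [
    [0,0,0,0,0],
    [0,0,0,0,0],
    [0,0,0,0,0],
    [0,0,0,0,0],
    [-0.01,0,0,0,0],
    [-0.02,0,0,0,0],
    [-0.03,0,0,0,0],
    [-0.035,0,0,0,0]
  ]
}}

```text
time_s: 14.35
position: [437.4, 164.7, 130.4]
tcp_rot: [-0.546, -0.449, 0.547, -0.448]
ft_force: [2.4, -0.4, 0.7]
gripper_width: 33.9
```

```bash
python3 -c "
from h import *
plan(653,-100,120,-11.6)"
```

```text
pos [437.4 164.7 130.4] jawang -11.235291378790125 toolz ang -101.2352504831295 xaxis [-0.  0. -1.] q [ 0.6  0.2 -1.1  2.   0.3  1.1 -0.8] t 14.35 w 33.90164354115796 F [ 2.4 -0.4  0.7]
tool delta mm [ 10.  263.1 217.7]
world turn -0.36470862120987135 tool turn (about tool x, down) 0.36470862120987135
```

Call:
{"api": "servo_tool", "payload": {
  "deltas": [
    [0,0.0305,0.0252,0,0],
    [0,0.0305,0.0252,0,0],
    [0,0.0305,0.0252,0,0],
    [0,0.0305,0.0252,0,0],
    [0,0.0305,0.0252,0,0],
    [0,0.0305,0.0252,0,0],
    [0,0.0305,0.0252,0,0],
    [0,0.0305,0.0252,0,0]
  ]
}}

```text
time_s: 15.02
position: [639.2, -82.9, 130.7]
tcp_rot: [0.547, 0.448, -0.547, 0.449]
ft_force: [1.2, 0.9, 0.2]
gripper_width: 34.1
```

Call:
{"api": "servo_tool", "payload": {
  "deltas": [
    [0,0.019,0.016,0,0],
    [0.02,0,0,0,0],
    [0.02,0,0,0,0],
    [0.01,0,0,0,0],
    [0,0,0,0,0],
    [0,0,0,0,0],
    [0,0,0,0,0],
    [0,0,0,0,0]
  ]
}}

```text
time_s: 15.68
position: [654.3, -100.0, 81.1]
tcp_rot: [0.547, 0.448, -0.546, 0.449]
ft_force: [0.4, 0.7, 0.0]
gripper_width: 34.4
```

```bash
python3 -c "
from h import *
plan(653,-100,40,-11.6)
from rig import bot
p,d=bot.snapshot('side');cv2.imwrite('pics/s5.png',cv2.resize(p[140:340,220:440,::-1],None,fx=3,fy=3))"
```

```text
pos [ 654.3 -100.    81.1] jawang -11.27303007854656 toolz ang -101.27302232008061 xaxis [ 0. -0. -1.] q [ 0.7  0.7 -0.8  1.5  0.5  1.2 -0.5] t 15.6833 w 34.391102515081506 F [0.4 0.7 0. ]
tool delta mm [41.1 -1.4  0.2]
world turn -0.32696992145343984 tool turn (about tool x, down) 0.32696992145343984
```

View pics/s5.png

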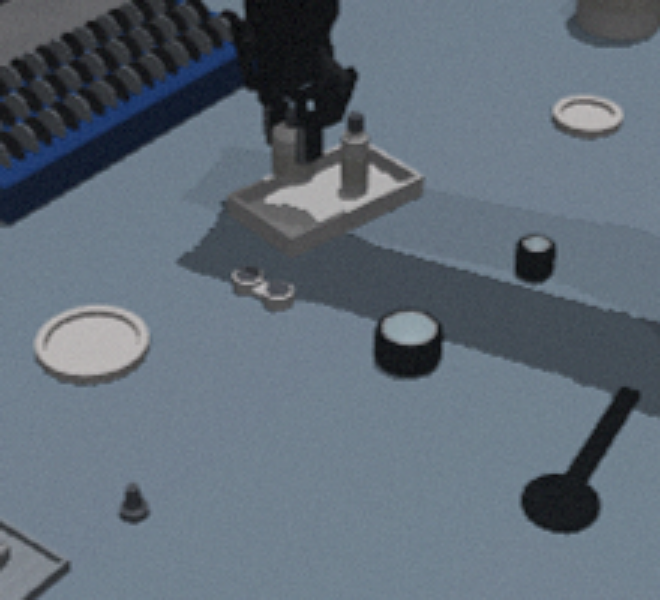

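Call:
{"api": "servo_tool", "payload": {
  "deltas": [
    [0.015,0,0,0,0],
    [0.015,0,0,0,0],
    [0.008,0,0,0,0],
    [0.003,0,0,0,0],
    [0,0,0,0,0],
    [0,0,0,0,0],
    [0,0,0,0,0],
    [0,0,0,0,0]
  ]
}}

```text
time_s: 16.4
position: [652.9, -100.3, 38.1]
tcp_rot: [-0.546, -0.449, 0.547, -0.448]
ft_force: [-5.5, -0.6, 10.2]
gripper_width: 34.2
```

Call:
{"api": "servo_tool", "payload": {
  "deltas": [
    [0,0,0,0,0.055],
    [0,0,0,0,0.055],
    [0,0,0,0,0.055],
    [0,0,0,0,0.055],
    [-0.02,0,0,0,0.055],
    [-0.03,0,0,0,0.055],
    [-0.03,0,0,0,0.055],
    [-0.01,0,0,0,0.07]
  ]
}}

```text
time_s: 17.07
position: [655.4, -99.8, 132.7]
tcp_rot: [0.548, 0.447, -0.545, 0.45]
ft_force: [0.6, -0.4, 0.3]
gripper_width: 65.4
```

```bash
python3 -c "
from h import *
plan(464.5,-5.3,70,-11.6)"
```

```text
pos [655.4 -99.8 132.7] jawang -11.277295347333514 toolz ang -101.27710916805762 xaxis [ 0. -0. -1.] q [ 0.7  0.7 -0.9  1.4  0.5  1.3 -0.4] t 17.0667 w 65.35168991876988 F [ 0.6 -0.4  0.3]
tool delta mm [  61.8 -206.   -55.3]
world turn -0.32270465266648785 tool turn (about tool x, down) 0.32270465266648785
```

Call:
{"api": "servo_tool", "payload": {
  "deltas": [
    [0,-0.038,-0.01,0,0.075],
    [0,-0.038,-0.01,0,0.075],
    [0,-0.038,-0.01,0,0.075],
    [0,-0.038,-0.01,0,0.075],
    [0.01,-0.038,-0.01,0,0.075],
    [0.03,-0.016,-0.005,0,0.075],
    [0.02,0,0,0,0.075],
    [0,0,0,0,0.075]
  ]
}}

```text
time_s: 17.73
position: [459.4, -6.2, 65.5]
tcp_rot: [-0.545, -0.449, 0.548, -0.448]
ft_force: [-0.7, 0.4, -0.1]
gripper_width: 75.2
```

Call:
{"api": "servo_tool", "payload": {
  "deltas": [
    [0,0,0,0,0.075],
    [0,0,0,0,0.075],
    [0,0,0,0,0.075],
    [0,0,0,0,0.075],
    [0,0,0,0,0.075],
    [0,0,0,0,0.075],
    [0,0,0,0,0.075],
    [0,0,0,0,0.075]
  ]
}}

```text
time_s: 18.4
position: [462.5, -6.0, 68.5]
tcp_rot: [0.547, 0.448, -0.547, 0.448]
ft_force: [-0.3, -0.3, 0.1]
gripper_width: 75.1
```

```bash
python3 -c "
from h import *
plan(464.5,-5.3,21,-11.6)
from rig import bot
p,d=bot.snapshot('side');cv2.imwrite('pics/s6.png',cv2.resize(p[140:340,220:440,::-1],None,fx=3,fy=3))"
```

```text
pos [462.5  -6.   68.5] jawang -11.288489215277103 toolz ang -101.28848979753846 xaxis [ 0. -0. -1.] q [ 0.8  0.3 -1.   2.   0.3  1.  -0.6] t 18.4 w 75.10988299571906 F [-0.3 -0.3  0.1]
tool delta mm [47.5  1.8 -1. ]
world turn -0.3115107847228984 tool turn (about tool x, down) 0.3115107847228984
```

View pics/s6.png

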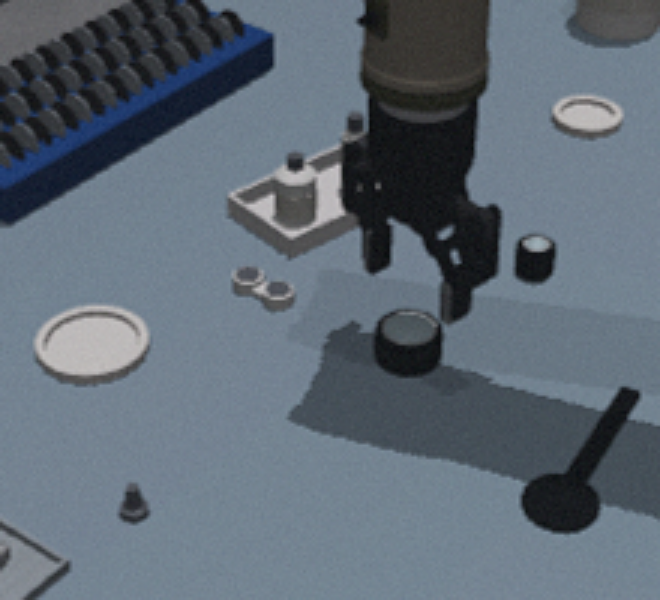

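Call:
{"api": "servo_tool", "payload": {
  "deltas": [
    [0.01,0.0018,-0.001,0,0.075],
    [0.015,0,0,0,0.075],
    [0.01,0,0,0,0.075],
    [0.008,0,0,0,0.075],
    [0.004,0,0,0,0.075],
    [0,0,0,0,0.075],
    [0,0,0,0,0.06],
    [0,0,0,0,0]
  ]
}}

```text
time_s: 19.12
position: [464.9, -5.2, 21.9]
tcp_rot: [0.547, 0.448, -0.546, 0.449]
ft_force: [2.3, -0.7, 1.1]
gripper_width: 52.0
```

Call:
{"api": "servo_tool", "payload": {
  "deltas": [
    [0,0,0,0,0],
    [0,0,0,0,0],
    [0,0,0,0,0],
    [0,0,0,0,0],
    [0,0,0,0,0],
    [-0.004,0,0,0,0],
    [-0.005,0,0,0,0],
    [0,0,0,0,0]
  ]
}}

```text
time_s: 19.78
position: [465.0, -5.3, 31.5]
tcp_rot: [0.547, 0.448, -0.546, 0.449]
ft_force: [-0.8, 0.1, 0.1]
gripper_width: 50.1
```

```bash
python3 -c "
from h import *
plan(663,136.3,80,-11.6)
from rig import bot
p,d=bot.snapshot('side');cv2.imwrite('pics/s7.png',cv2.resize(p[180:300,280:440,::-1],None,fx=4,fy=4))"
```

```text
pos [465.   -5.3  31.5] jawang -11.289461887445324 toolz ang -101.28947131695543 xaxis [ 0. -0. -1.] q [ 0.8  0.4 -1.   2.   0.4  0.9 -0.6] t 19.7833 w 50.05591340104786 F [-0.8  0.1  0.1]
tool delta mm [ -48.3  166.5 -177.7]
world turn -0.31053811255468133 tool turn (about tool x, down) 0.31053811255468133
```

View pics/s7.png

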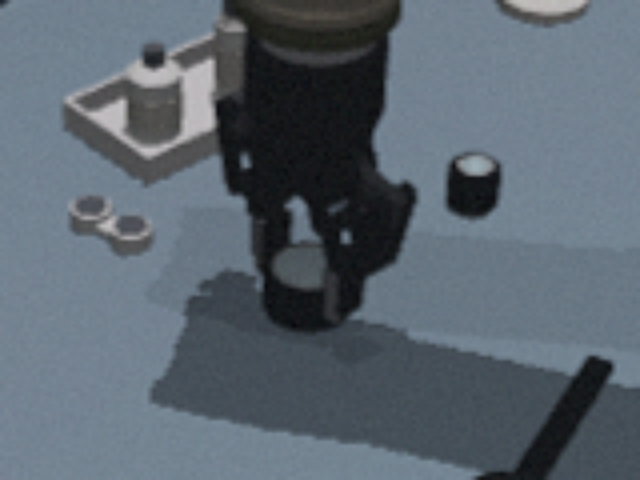

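Call:
{"api": "servo_tool", "payload": {
  "deltas": [
    [-0.01,0,0,0,0],
    [-0.015,0.004,-0.004,0,0],
    [-0.015,0.01,-0.011,0,0],
    [-0.01,0.018,-0.019,0,0],
    [0,0.022,-0.0235,0,0],
    [0,0.022,-0.0235,0,0],
    [0,0.022,-0.0235,0,0],
    [0,0.022,-0.0235,0,0]
  ]
}}

```text
time_s: 20.5
position: [608.3, 97.4, 80.8]
tcp_rot: [-0.547, -0.448, 0.547, -0.448]
ft_force: [0.1, -0.0, -1.0]
gripper_width: 49.7
```

Call:
{"api": "servo_tool", "payload": {
  "deltas": [
    [0,0.02,-0.0215,0,0],
    [0,0.015,-0.016,0,0],
    [0,0.008,-0.009,0,0],
    [0,0.004,-0.004,0,0],
    [0,0,0,0,0],
    [0,0,0,0,0],
    [0,0,0,0,0],
    [0,0,0,0,0]
  ]
}}

```text
time_s: 21.17
position: [662.7, 136.0, 80.6]
tcp_rot: [-0.547, -0.448, 0.547, -0.448]
ft_force: [-0.5, 0.2, -0.4]
gripper_width: 49.7
```

```bash
python3 -c "
from h import *
plan(663,136.3,27,-11.6)"
```

```text
pos [662.7 136.   80.6] jawang -11.332946572116292 toolz ang -101.33295354035478 xaxis [ 0. -0. -1.] q [ 0.3  0.7 -0.9  1.4  0.6  1.2 -0.8] t 21.1667 w 49.70964892038584 F [-0.5  0.2 -0.4]
tool delta mm [53.6  0.2 -0.4]
world turn -0.26705342788370956 tool turn (about tool x, down) 0.26705342788370956
```

Call:
{"api": "servo_tool", "payload": {
  "deltas": [
    [0.01,0,0,0,0],
    [0.015,0,0,0,0],
    [0.012,0,0,0,0],
    [0.008,0,0,0,0],
    [0.005,0,0,0,0],
    [0.002,0,0,0,0],
    [0,0,0,0,0],
    [0,0,0,0,0]
  ]
}}

```text
time_s: 21.83
position: [663.3, 137.3, 28.7]
tcp_rot: [0.547, 0.448, -0.547, 0.448]
ft_force: [0.0, -0.4, -1.9]
gripper_width: 49.9
```

```bash
python3 -c "
from h import *
plan(663,136.3,26,-11.6)
from rig import bot
p,d=bot.snapshot('side');cv2.imwrite('pics/s8.png',cv2.resize(p[190:310,180:340,::-1],None,fx=4,fy=4))"
```

```text
pos [663.3 137.3  28.7] jawang -11.282172469413426 toolz ang -101.28216582653229 xaxis [ 0.  0. -1.] q [ 0.3  0.8 -0.8  1.5  0.6  1.1 -0.8] t 21.8333 w 49.93343799476415 F [ 0.  -0.4 -1.9]
tool delta mm [ 2.7 -0.1  1. ]
world turn -0.31782753058656965 tool turn (about tool x, down) 0.31782753058656965
```

View pics/s8.png

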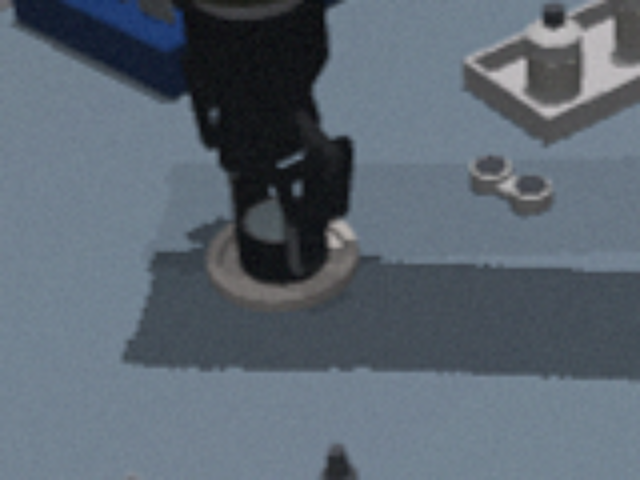

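Call:
{"api": "servo_tool", "payload": {
  "deltas": [
    [0.001,0,0,0,0],
    [0.0015,0,0,0,0],
    [0,0,0,0,0],
    [0,0,0,0,0],
    [0,0,0,0,0],
    [0,0,0,0,0.058],
    [0,0,0,0,0.065],
    [0,0,0,0,0.07]
  ]
}}

```text
time_s: 22.55
position: [662.9, 137.0, 25.6]
tcp_rot: [-0.547, -0.448, 0.547, -0.448]
ft_force: [0.5, -0.5, 0.2]
gripper_width: 70.1
```

Call:
{"api": "servo_tool", "payload": {
  "deltas": [
    [0,0,0,0,0.072],
    [0,0,0,0,0.072],
    [-0.01,0,0,0,0.072],
    [-0.02,0,0,0,0.072],
    [-0.03,0,0,0,0.072],
    [-0.03,0,0,0,0.065],
    [0,0,0,0,0.06],
    [0,0.01,0.01,0,0.06]
  ]
}}

```text
time_s: 23.22
position: [670.8, 128.7, 119.0]
tcp_rot: [0.547, 0.449, -0.544, 0.45]
ft_force: [-0.3, 0.8, -0.6]
gripper_width: 60.3
```

```bash
python3 -c "
from h import *
plan(447.5,-159.3,70,-11.6)"
```

```text
pos [670.8 128.7 119. ] jawang -11.041046200466468 toolz ang -101.04058136181044 xaxis [ 0.  0. -1.] q [ 0.3  0.7 -0.9  1.4  0.6  1.3 -0.8] t 23.2167 w 60.32799390816478 F [-0.3  0.8 -0.6]
tool delta mm [  47.6 -164.1  325.6]
world turn -0.5589537995335263 tool turn (about tool x, down) 0.5589537995335263
```

Call:
{"api": "servo_tool", "payload": {
  "deltas": [
    [0,-0.0178,0.0354,0,0.06],
    [0,-0.0178,0.0354,0,0.06],
    [0,-0.0178,0.0354,0,0.06],
    [0,-0.0178,0.0354,0,0.06],
    [0,-0.0178,0.0354,0,0.06],
    [0,-0.0178,0.0354,0,0.06],
    [0,-0.0178,0.0354,0,0.06],
    [0,-0.0178,0.0354,0,0.06]
  ]
}}

```text
time_s: 23.88
position: [474.1, -126.9, 115.2]
tcp_rot: [-0.547, -0.448, 0.547, -0.448]
ft_force: [0.5, -0.5, 0.8]
gripper_width: 60.2
```

Call:
{"api": "servo_tool", "payload": {
  "deltas": [
    [0.015,-0.0178,0.0354,0,0.06],
    [0.015,0,0,0,0.06],
    [0.01,0,0,0,0.06],
    [0.008,0,0,0,0.06],
    [0,0,0,0,0.06],
    [0,0,0,0,0.06],
    [0,0,0,0,0.06],
    [0,0,0,0,0.06]
  ]
}}

```text
time_s: 24.55
position: [452.7, -154.5, 68.7]
tcp_rot: [0.547, 0.449, -0.546, 0.449]
ft_force: [-0.0, 0.2, 1.0]
gripper_width: 59.9
```

```bash
python3 -c "
from h import *
plan(447.5,-159.3,21,-11.6)
from rig import bot
p,d=bot.snapshot('side');cv2.imwrite('pics/s9.png',cv2.resize(p[120:320,200:460,::-1],None,fx=3,fy=3))"
```

```text
pos [ 452.7 -154.5   68.7] jawang -11.185766185934465 toolz ang -101.18576056188054 xaxis [ 0. -0. -1.] q [ 1.1  0.3 -1.   2.   0.3  1.  -0.2] t 24.55 w 59.935864031528126 F [-0.   0.2  1. ]
tool delta mm [47.7 -4.2  5.7]
world turn -0.4142338140655397 tool turn (about tool x, down) 0.4142338140655397
```

View pics/s9.png

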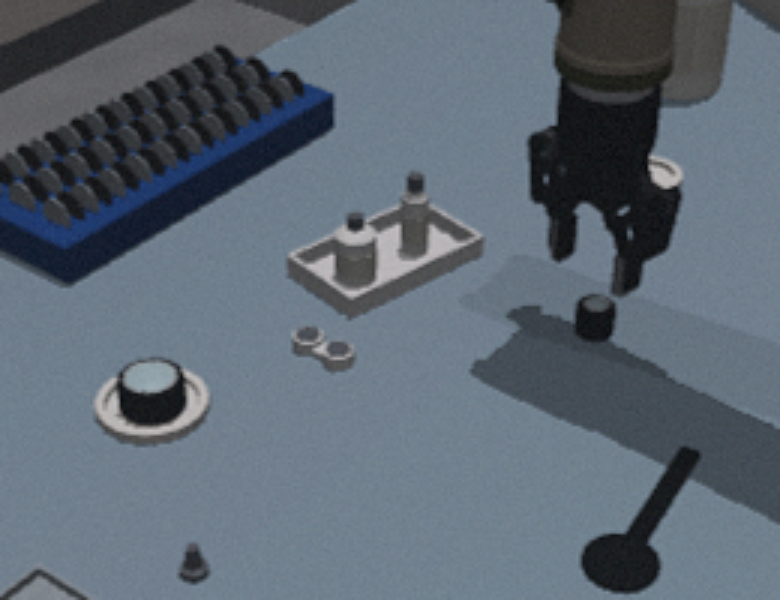

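Large lens sits flat and centred in the wide dish (crop 152,395); both bottles stand in the tray. Descend on the small lens.

Call:
{"api": "servo_tool", "payload": {
  "deltas": [
    [0.01,-0.0042,0.0057,0,0.06],
    [0.015,0,0,0,0.06],
    [0.01,0,0,0,0.06],
    [0.008,0,0,0,0.06],
    [0.004,0,0,0,0.06],
    [0,0,0,0,0.06],
    [0,0,0,0,0.05],
    [0,0,0,0,0]
  ]
}}

```text
time_s: 25.27
position: [447.1, -160.0, 21.6]
tcp_rot: [0.547, 0.448, -0.547, 0.449]
ft_force: [0.4, 0.2, 0.2]
gripper_width: 39.2
```

Call:
{"api": "servo_tool", "payload": {
  "deltas": [
    [0,0,0,0,0],
    [0,0,0,0,0],
    [0,0,0,0,0],
    [0,0,0,0,0],
    [0,0,0,0,0],
    [-0.004,0,0,0,0],
    [-0.005,0,0,0,0],
    [0,0,0,0,0]
  ]
}}

```text
time_s: 25.93
position: [447.3, -160.2, 31.3]
tcp_rot: [0.547, 0.448, -0.547, 0.449]
ft_force: [0.4, -0.1, 0.1]
gripper_width: 29.7
```

```bash
python3 -c "
from h import *
plan(539.9,-399,80,-11.6)
from rig import bot
p,d=bot.snapshot('side');cv2.imwrite('pics/s10.png',cv2.resize(p[160:280,320:480,::-1],None,fx=4,fy=4))"
```

```text
pos [ 447.3 -160.2   31.3] jawang -11.285623727557056 toolz ang -101.28567154322148 xaxis [ 0. -0. -1.] q [ 1.1  0.4 -0.9  2.   0.4  0.9 -0.3] t 25.9333 w 29.683632980347365 F [ 0.4 -0.1  0.1]
tool delta mm [-48.4 137.7 216. ]
world turn -0.3143762724429422 tool turn (about tool x, down) 0.3143762724429422
```

View pics/s10.png

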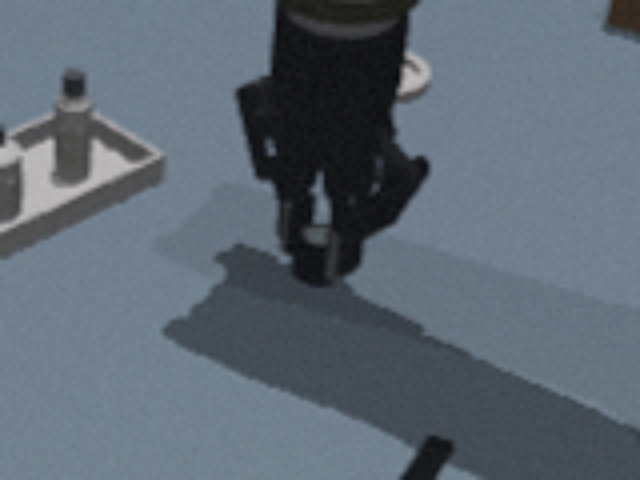

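Call:
{"api": "servo_tool", "payload": {
  "deltas": [
    [-0.01,0,0,0,0],
    [-0.015,0.003,0.004,0,0],
    [-0.015,0.01,0.015,0,0],
    [-0.009,0.014,0.022,0,0],
    [0,0.019,0.03,0,0],
    [0,0.019,0.03,0,0],
    [0,0.019,0.03,0,0],
    [0,0.018,0.028,0,0]
  ]
}}

```text
time_s: 26.65
position: [515.7, -338.2, 79.7]
tcp_rot: [-0.547, -0.448, 0.547, -0.448]
ft_force: [-0.0, 0.6, 0.4]
gripper_width: 30.2
```

Call:
{"api": "servo_tool", "payload": {
  "deltas": [
    [0,0.016,0.026,0,0],
    [0,0.011,0.017,0,0],
    [0,0.006,0.01,0,0],
    [0,0.003,0.004,0,0],
    [0,0,0,0,0],
    [0,0,0,0,0],
    [0,0,0,0,0],
    [0,0,0,0,0]
  ]
}}

```text
time_s: 27.32
position: [539.7, -397.8, 79.5]
tcp_rot: [0.546, 0.449, -0.546, 0.449]
ft_force: [0.5, 0.2, -0.5]
gripper_width: 30.5
```

```bash
python3 -c "
from h import *
plan(539.9,-399,28,-11.6)"
```

```text
pos [ 539.7 -397.8   79.5] jawang -11.213939735788523 toolz ang -101.21393968231813 xaxis [ 0.  0. -1.] q [ 1.1  0.7 -0.8  1.5  0.5  1.2  0.1] t 27.3167 w 30.51842980907605 F [ 0.5  0.2 -0.5]
tool delta mm [51.5  0.4  1.1]
world turn -0.3860602642114799 tool turn (about tool x, down) 0.3860602642114799
```

Call:
{"api": "servo_tool", "payload": {
  "deltas": [
    [0.01,0,0.001,0,0],
    [0.015,0,0,0,0],
    [0.012,0,0,0,0],
    [0.008,0,0,0,0],
    [0.004,0,0,0,0],
    [0.002,0,0,0,0],
    [0,0,0,0,0],
    [0,0,0,0,0]
  ]
}}

```text
time_s: 27.98
position: [539.8, -399.9, 28.5]
tcp_rot: [0.547, 0.448, -0.547, 0.449]
ft_force: [0.5, -0.5, 0.1]
gripper_width: 29.9
```

```bash
python3 -c "
from h import *
plan(539.9,-399,26,-11.6)
from rig import bot
p,d=bot.snapshot('side');cv2.imwrite('pics/s11.png',cv2.resize(p[130:230,350:480,::-1],None,fx=5,fy=5))"
```

```text
pos [ 539.8 -399.9   28.5] jawang -11.281599366875321 toolz ang -101.28160258660917 xaxis [ 0. -0. -1.] q [ 1.1  0.8 -0.8  1.5  0.6  1.1  0. ] t 27.9833 w 29.945378771270384 F [ 0.5 -0.5  0.1]
tool delta mm [ 2.5 -0.1 -0.9]
world turn -0.31840063312468203 tool turn (about tool x, down) 0.31840063312468203
```

View pics/s11.png

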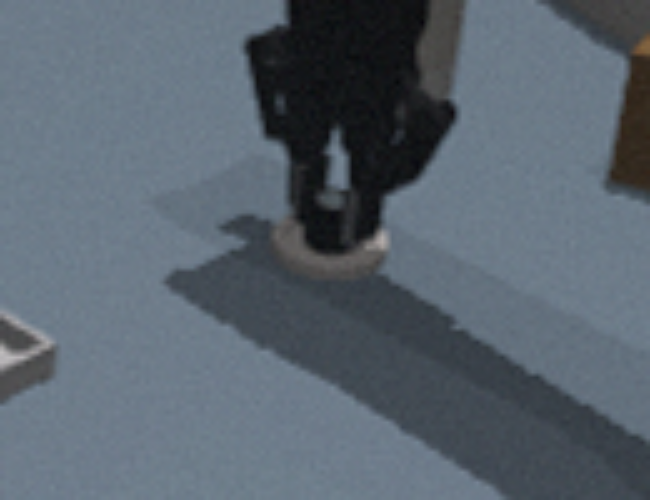

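Call:
{"api": "servo_tool", "payload": {
  "deltas": [
    [0.001,0,0,0,0],
    [0.0013,0,0,0,0],
    [0,0,0,0,0],
    [0,0,0,0,0],
    [0,0,0,0,0],
    [0,0,0,0,0.04],
    [0,0,0,0,0.048],
    [0,0,0,0,0.052]
  ]
}}

```text
time_s: 28.7
position: [539.4, -399.8, 25.7]
tcp_rot: [-0.547, -0.449, 0.547, -0.448]
ft_force: [0.6, -0.0, 0.2]
gripper_width: 52.0
```

Call:
{"api": "servo_tool", "payload": {
  "deltas": [
    [0,0,0,0,0.052],
    [0,0,0,0,0.052],
    [-0.01,0,0,0,0.052],
    [-0.02,0,0,0,0.052],
    [-0.03,0,0,0,0.052],
    [-0.04,0,0,0,0.06],
    [-0.04,0,0,0,0.06],
    [-0.02,0,0,0,0.06]
  ]
}}

```text
time_s: 29.37
position: [541.0, -400.0, 192.1]
tcp_rot: [0.547, 0.447, -0.546, 0.45]
ft_force: [0.8, 0.5, 0.5]
gripper_width: 60.0
```

Call:
{"api": "servo_tool", "payload": {
  "deltas": [
    [0,-0.025,0.025,0,0.06],
    [0,-0.025,0.025,0,0.06],
    [0,-0.025,0.025,0,0.06],
    [0,-0.025,0.025,0,0.06],
    [0,-0.02,0.02,0,0.06],
    [0,-0.01,0.01,0,0.06],
    [0,0,0,0,0.06],
    [0,0,0,0,0.06]
  ]
}}

```text
time_s: 30.03
position: [386.7, -501.8, 186.4]
tcp_rot: [0.547, 0.448, -0.547, 0.448]
ft_force: [0.8, 0.3, 0.1]
gripper_width: 59.6
```

Run:
```python
from h import *
from rig import bot
plan(539.9,-399,26,-11.6)
p,d=bot.snapshot('side');cv2.imwrite('pics/s12.png',cv2.convertScaleAbs(p[:,:,::-1],alpha=1.4))
p,d=bot.snapshot('top');cv2.imwrite('pics/t12.png',cv2.convertScaleAbs(cv2.resize(p[140:340,120:520,::-1],None,fx=2,fy=2),alpha=1.6))
t=bot.get_calibration("top")
g=cv2.cvtColor(cv2.GaussianBlur(p,(0,0),.8),cv2.COLOR_RGB2HSV);S=g[...,1].astype(int);V=g[...,2].astype(int)
def cont(mask,box):
    u0,v0,u1,v1=box;m=np.zeros(mask.shape,np.uint8);m[v0:v1,u0:u1]=mask[v0:v1,u0:u1]
    c,_=cv2.findContours(m,cv2.RETR_EXTERNAL,cv2.CHAIN_APPROX_NONE);return max(c,key=cv2.contourArea)[:,0,:]
for nm,box in(("Ll",(255,165,300,215)),("Ls",(465,240,502,280))):
    w=cast(t,cont(V<75,box),32)[:,:2].astype(np.float32);print(nm,np.round(cv2.fitEllipse(w)[0],1),np.round(cv2.fitEllipse(w)[1],1))
r=cv2.minAreaRect(cast(t,cont(S<50,(316,203,336,234)),14)[:,:2].astype(np.float32));print("case",r)
```

```text
pos [ 386.7 -501.8  186.4] jawang -11.33384529236504 toolz ang -101.33384702230218 xaxis [ 0. -0. -1.] q [ 1.4  0.5 -0.8  1.5  0.4  1.3  0.4] t 30.0333 w 59.646211320825174 F [0.8 0.3 0.1]
tool delta mm [ 160.5  129.9 -130.9]
world turn -0.2661547076349535 tool turn (about tool x, down) 0.2661547076349535
Ll [661.5 136.7] [47.6 56.6]
Ls [ 535.2 -394.2] [25.9 33.8]
case ((603.5148315429688, 1.584324836730957), (60.65217590332031, 28.141935348510742), 0.676816999912262)
```

View pics/s12.png

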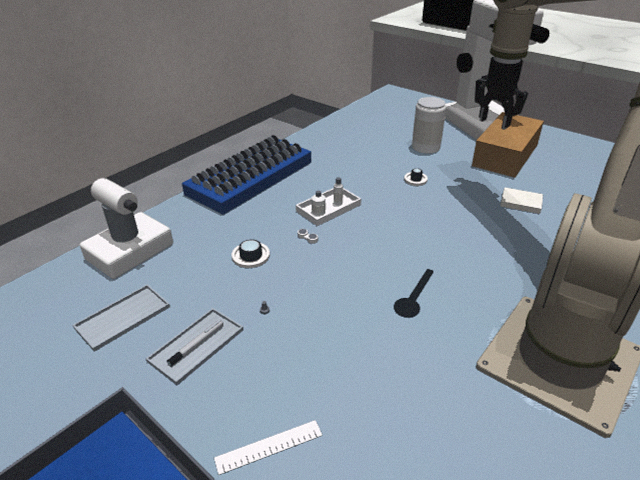

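View pics/t12.png

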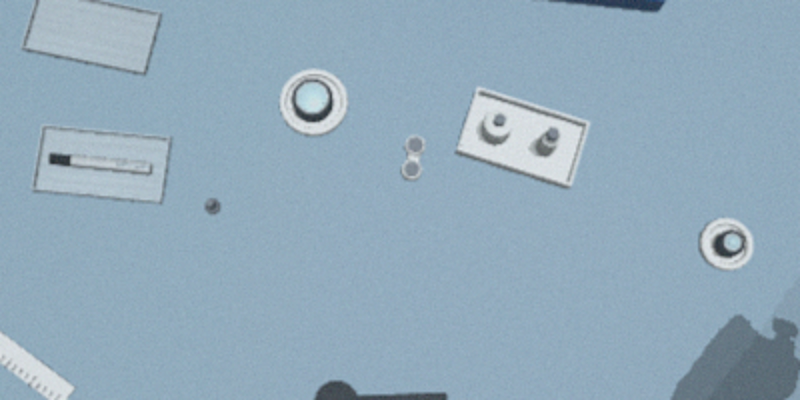

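Run:
```python
from h import *
from rig import bot
t=bot.get_calibration("top");s=bot.get_calibration("side")
f=lambda u,v:(120+u/2,140+v/2)
print("Ls",cast(t,f(733,242),35),"Ll",cast(t,f(314,97),35),"sq cap",cast(t,f(499,119),66),"tall cap",cast(t,f(551,133),80),"pen ends",cast(t,[f(49,158),f(152,169)],17))
p,d=bot.snapshot('side')
cv2.imwrite('pics/s13.png',cv2.convertScaleAbs(np.hstack([cv2.resize(p[160:200,395:435,::-1],(400,400)),cv2.resize(p[232:272,230:270,::-1],(400,400))]),alpha=1.5))
print("side proj",proj(s,[[540,-399,10],[540,-399,36],[663,136.3,10],[663,136.3,36]]))
u=np.array([.201,.98]);v=np.array([.98,-.201])
for q in(cast(t,f(499,119),66),cast(t,f(551,133),80)):
    e=q[0,:2]-[646,-133];print("tray xy",e@v,e@u)
```

```text
Ls [[ 537.5 -400.1   35. ]] Ll [[661.2 133.   35. ]] sq cap [[650.5 -98.7  66. ]] tall cap [[ 636.3 -161.5   80. ]] pen ends [[548.1 457.1  17. ]
 [549.1 325.5  17. ]]
side proj [[415.  177.6]
 [415.9 169.5]
 [250.  253.2]
 [249.  244.3]]
tray xy -2.4370679827916275 34.51773781918783
tray xy -3.7864323059347402 -29.90220134566501
```

View pics/s13.png

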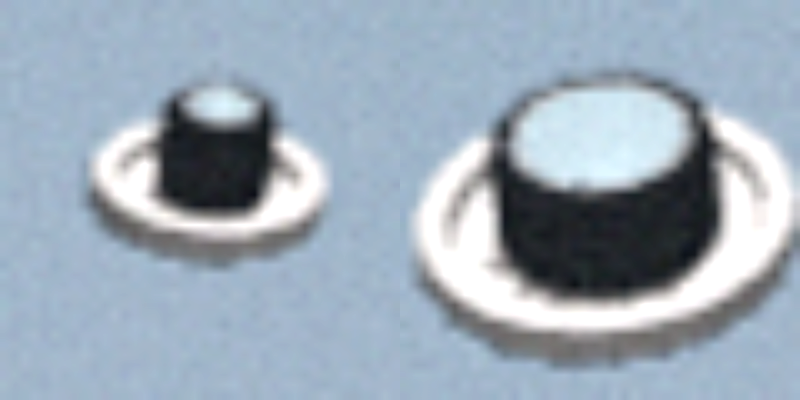

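Both lenses lie flat and centred inside their dishes, and everything else is in its place. Handing in.

```bash
python3 -c "
from rig import bot
print(bot.job_done())"
```

```text
the job is handed in; nothing more can be done
None
```

All five instruments are put away, and I handed the job in at about 30 s of the 128 s allowed; the hand-in gives no verdict. The arm was raised clear of everything.

Last checks from the final pictures:
- **Large lens:** flat in the wide dish, 2–4 mm from its centre.
- **Small lens:** flat in the narrow dish, about 3 mm off centre by its glass face. A fit to its dark rim gave about 7 mm off; I put that down to the rim's side and shadow, and it is still within the 14 mm limit.
- **Bottles:** both upright in the white tray, the squat one at about (-2, 35) mm in tray coordinates and the tall one at about (-4, -30) mm.
- **Penlight:** lengthwise in the steel tray nearest the base, about 3 mm off centre and within about 2° of the tray's length.
- **Lens case:** not moved; it measured the same position as at the start.

The squat bottle touched the tray floor with about 10 N as I set it down. Neither lens slipped or dropped.

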